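# Offer a port plate over the end of the ledge

## Task

With the fingertips only, swing the stop bar at the open end of the steel ledge outward to its stop, so that both lanes are open. Then push the thin plate with the two round holes along its lane until about 35 mm of it sticks out past that end, ready to be taken by its edge later; keep it lying flat in its lane, and do not push it against the bar. Do not grip or lift anything, and leave the plain plate and everything else where it is.

Things in the scene. Friction and masses are not known exactly. Their poses are not given: they have to be found in the camera images.
- ledge: Fixed stainless step, 300 (x) by 340 mm (y), flat top 60 mm above the bench; place and angle vary. Origin: middle of its underside. Own y runs along the lanes to the open end (towards +y, within 0.25 rad), own x away from the robot. Two lanes 104 mm wide centred at own x -63 and +47 mm, between ribs 6 mm wide, 5 mm high at x -118, -8, +102 mm. Vials stand behind the far lane.
- ledge_end (a point): Middle of the ledge's open (+y) end edge, at the level of its top surface; axes as the ledge's. A plate overhangs by the y of its leading edge here. The lanes' other (-y) ends have no wall either.
- bar_pivot (a point): The stop bar's upright pivot axis, at the ledge's near corner of the open end (ledge frame x = -138, y = 178 mm), at the level of the ledge's top surface.
- stop_bar (a joint): Angle of the dark steel stop bar, rad: 0 = along the ledge's x just outside the open end, across both lanes (starts 0 to 0.15); grows counter-clockwise from above, away from the plates, to its stop at 1.6, pointing out along y. Bar 12 mm thick, 238 mm long from the pivot, 2 to 14 mm above the ledge's top. Stiff (0.05 N m, a push under 1 N), stays where left.
- bar_knob (a point): Top centre of the small black upright knob (14 mm across, 22 mm high above the bar) on the bar, 228 mm from the pivot; 36 mm above the ledge's top surface.
- port_plate: The plate to push: loose bare aluminium, 96 (own x, across the lane) by 120 mm (own y, along it), 6 mm thick, two 27 mm round through-holes 60 mm apart on its lengthwise middle line, about 160 g. Origin: middle of its underside; own y points to the open end. Lies flat in the near or far lane, leading edge 60 to 130 mm short of the end.
- port_plate_lead (a point): Middle of the port plate's leading (+y) edge at its underside, 60 mm from its origin.
- blank_plate: Plate to be left alone: the same metal and outline (96 by 120 by 6 mm) without holes, lying in the other lane. Origin at the middle of its underside.
- vial0: Bystander: small glass vial with blue cap, 24 mm across, 42 mm high, on the ledge's strip behind the far lane. Origin under it.
- vial1: Bystander: a second such vial on the same strip.
- reagent: Bystander: glass bottle with blue cap, 70 mm across, 140 mm high, on the bench to the right of the ledge.
- wrench: Bystander: steel wrench 160 mm long lying flat on the bench.
- collar: Bystander: white plastic ring 84 mm across, 18 mm high, on the bench to the left.
- stopper: Bystander: black rubber stopper 36 mm across, 30 mm high, on the bench to the right, near the robot.
- parts_tray: Bystander: white open tray 90 by 120 by 30 mm on the bench to the right.
Things that resemble listed ones, but are neither listed nor needed, are in the scene too. What is shaped like the port_plate but purple or turquoise is not meant.

How it is judged:
By the outcome, as a careful person would: the job done as asked, in the order asked, and still so for the second after the job is handed in, with the robot touching nothing.
It also fails if it takes over 61 s, if anything falls off the work surface, if the arm or the gripper's body presses on something with over 40 N, if the wrist force passes 120 N, or if a joint passes its speed limit or range.

## Robot

A 6-joint arm with a two-finger parallel gripper is mounted at the origin on the work surface. World frame = base frame: x ahead of the robot, y to its left, z up, the work surface at z = 0. Lengths are in mm, angles in degrees, forces in N, time in s.
With the tool pointing down it reaches from about 300 to 850 mm from the base axis. Payload 4.2 kg.
Tool frame: the origin (TCP) lies at the very end of the fingers, on their centre line; the grasp point (between the pads) lies 19 mm behind it; z points along the fingers, y is the line along which they close (so a half turn about z gives the same grasp; the last joint's range is limited). The gripper opens to 91 mm and grips with 3 to 60 N. Pads are 32 mm wide; open, the fingers measure 118 mm over their backs; the gripper's body (76 mm by 178 mm) begins 60 mm behind the grasp point.
Start: joints at [72.708, 18.312, 89.639, -0, 72.044, -1.146], TCP at [159.901, 552.336, 213.976] pointing down, gripper open.
Joint ranges: [-177.97, 177.97], [-48.28, 115.42], [12.27, 149.76], [-77.06, 257.06], [2.81, 150.46], [-146.56, 146.56]. Speed limits (degrees/s): [147.25, 147.25, 180, 180, 180, 180].

## Interface

Orientations are given as [roll, pitch, yaw] about the fixed x, y, z axes, in that order (R = Rz(yaw) Ry(pitch) Rx(roll)).
In Python, from workcell import env, eyes gives the robot as it stands.
- The arm moves only by the tool send_rows, never from a script. Its argument "targets" is text: rows parted by semicolons, each of 7 numbers parted by spaces: the shift along the tool's x, y, z in m, then the turn, a rotation vector about the tool's x, y, z in degrees, then the opening in per cent of the stroke, from 0 (shut) to 100 (fully open). A call has 1 to 12 rows; each row is the pose to reach, as a shift and turn from the pose commanded when the call began, along the tool's axes at that moment; what a row does not reach only later rows make up. A row lasts 1/12 s, in which the tool goes at most 41.7 mm and 7.16 degrees, less where a joint would pass 70% of its speed; a pose out of reach is approached as far as the arm can. A call with a gripper value outside its range is refused whole. The fingers move at their own pace and stop on an object; "grip_force" is the grip in N (left out, the last holds). Time passes only in rows, so rows that repeat a pose let the fingers close. It gives the time, the measured TCP pose, the force, the opening and the grip force at its end, in the units of the state.
- env.state(): the state, without advancing time (a new reading comes with each control period).
- eyes.grab_frame(name): name is "side" or "top"; returns a dict with "image" (400x640x3 uint8, blue, green, red), "fovy" (degrees; the focal length in pixels is half the picture's height over the tangent of half this angle, whatever the lens; pixels are square), "cx", "cy" (the principal point, pixels), "eye" and "attitude" of the camera in the world. Camera axes: x right, y up, looking along -z (the intrinsics and any distortion apply to the point x, -y, -z); pixel columns grow to the right and rows downward; lengths in mm; the calibration is good to about 2 mm. A picture is of the moment at which its call begins. There is no depth.
- env.job_done(): hands the job in; it is judged then, once.
The state is a dict: "time_s": time; "qpos": joint angles; "qvel": joint speeds; "effort": joint torques, N m; "ee_pos": TCP position; "ee_rot": TCP orientation; "force": force on the tool from outside, world axes, zero at the start; "torque": the same for the moment, N m; "gripper_width": finger opening in mm; "gripper_force": force on a finger pad.
Only numpy, scipy, OpenCV 4.12 (cv2) and the standard library are available. Lean on these libraries where they do the work, as an engineer would, in place of code of your own. Each camera call takes 0.05 s, during which the arm holds its last target. There are 200 camera calls.

## Working session

There is one attempt and no reset: what is moved stays moved. The work goes in short steps, Python scripts to look and compute and a tool call to move; the robot and the scene stay as the last step left them, time stands still between calls to the robot, and variables do not carry over. Pictures are saved under pics/ and viewed, at most 10 in all, crops included, and the job is handed in when it is done.

Besides the shell and the picture viewer there is one more tool, called after "Call:" as a command line: name --argument value ..., lists and objects as JSON in quotes. send_rows: Moves the arm, as the interface text tells. Its arguments: {"type":"object","properties":{"targets":{"type":"string"},"grip_force":{"type":"number"}},"required":["targets"]}

```bash
mkdir -p pics; ls; python3 - <<'E'
from workcell import env, eyes
import cv2
for n in("top","side"):
    f=eyes.grab_frame(n); cv2.imwrite(f"pics/{n}0.png",f["image"])
    print({k:v for k,v in f.items() if k!="image"})
print(env.state())
E
```

```text
pics
{'fovy': 51.864424412602894, 'cx': 320.17468840977267, 'cy': 197.31225359216015, 'eye': array([ 430.42542407,   45.75334613, 1244.34360752]), 'attitude': array([  7.73634796,  -1.74692589, -90.89897601])}
{'fovy': 57.39513531061582, 'cx': 317.1045407391485, 'cy': 204.43444988078676, 'eye': array([  -5.23013139, -569.54392441,  700.29300252]), 'attitude': array([ 54.27400486,  -1.16344365, -42.94264997])}
{'time_s': 0.1, 'qpos': array([ 7.27097512e+01,  1.83488648e+01,  8.96998119e+01, -1.10632698e-03,
        7.20435254e+01, -1.14613338e+00]), 'qvel': array([-0.05914476, -0.0816582 , -0.16112685,  0.00503261,  0.04046886,
       -0.04206812]), 'effort': array([ 1.21370613e-03, -4.13332522e+01, -2.32507181e+01,  7.28710229e-02,
        4.21499158e-02, -4.57585304e-05]), 'ee_pos': array([159.75417347, 551.8913458 , 213.19277953]), 'ee_rot': array([-1.79907795e+02, -7.92591206e-04,  1.63856226e+02]), 'force': array([-0.72267278, -0.71636621, -0.15708399]), 'torque': array([-0.00566316, -0.01400889, -0.02393129]), 'gripper_force': 0.0, 'gripper_width': 91.1551155716896}
```

View pics/top0.png

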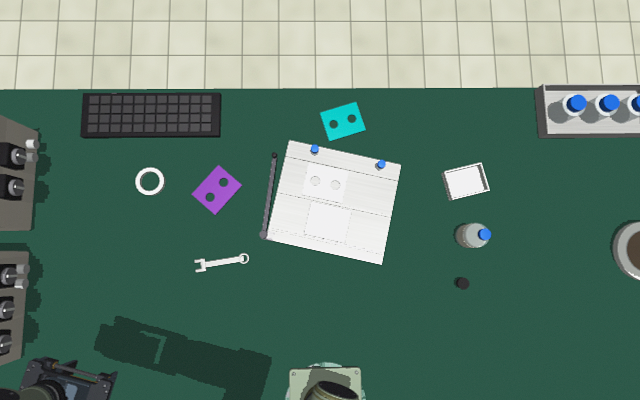

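View pics/side0.png

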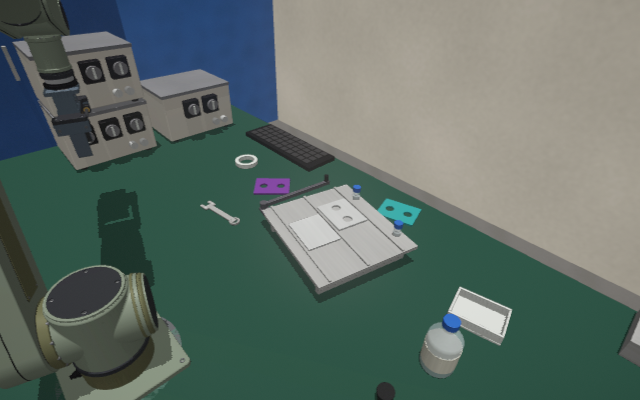

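The top view shows the stop bar from its pivot at (264,235) to the knob at (274,155). The port plate is in the far lane, with bare-metal holes at (315,181) and (335,185). The blank plate is in the near lane at (328,222). Lookalikes are purple at (217,190) and turquoise at (343,121), plus the blank plate; I choose the bare one with holes. Next is a close crop to check that choice.

```bash
cat > h.py <<'E'
import numpy as np
from scipy.spatial.transform import Rotation as R
from workcell import env, eyes
import cv2
def ray(f,u,v):
    F=200/np.tan(np.radians(f["fovy"]/2))
    d=np.array([(u-f["cx"])/F,-(v-f["cy"])/F,-1.])
    return R.from_euler("xyz",f["attitude"],degrees=True).as_matrix()@d
def at(f,u,v,z):
    d=ray(f,u,v);e=np.array(f["eye"]);return e+d*(z-e[2])/d[2]
def px(f,p):
    F=200/np.tan(np.radians(f["fovy"]/2))
    c=R.from_euler("xyz",f["attitude"],degrees=True).as_matrix().T@(np.array(p)-f["eye"])
    return f["cx"]-F*c[0]/c[2], f["cy"]+F*c[1]/c[2]
def crop(f,x,y,w,h,s,name):
    im=f["image"][y:y+h,x:x+w]
    im=cv2.resize(im,None,fx=s,fy=s,interpolation=cv2.INTER_CUBIC)
    im=np.uint8(255*(im/255.)**2.2) if im.mean()>120 else im
    cv2.imwrite("pics/"+name,im)
E
python3 - <<'E'
from h import *
f=eyes.grab_frame("top")
im=f["image"][130:280,250:410].astype(float)
im=cv2.resize(np.clip(255*((im/255)**3),0,255).astype(np.uint8),None,fx=5,fy=5)[:600*2]
im=cv2.resize(f["image"][135:270,250:410],None,fx=4.4,fy=4.4,interpolation=cv2.INTER_CUBIC).astype(float)
im=255*(im/255)**3
cv2.imwrite("pics/c1.png",im.astype(np.uint8)); print(im.shape)
E
```

```text
(594, 704, 3)
```

View pics/c1.png

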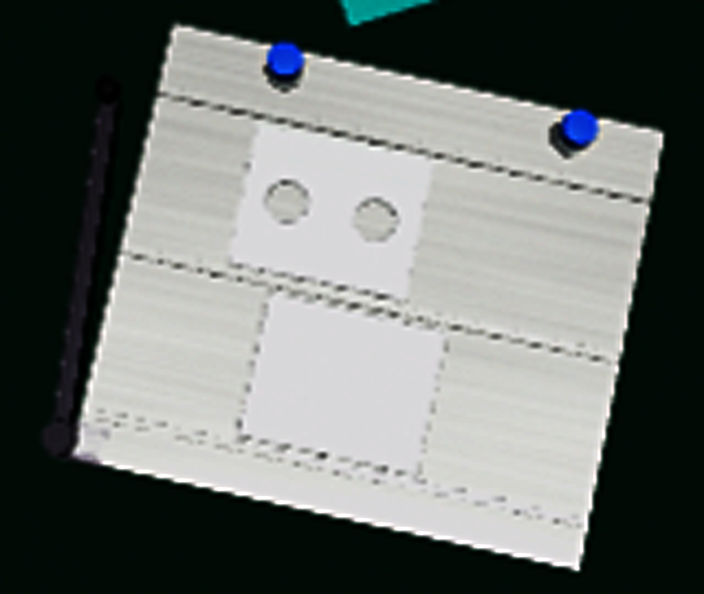

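```bash
cat >> h.py <<'E'
def fit(f,c,x0=250,y0=135,s=4.4):
    P=lambda q,z: at(f,x0-.5+(q[0]+.5)/s,y0-.5+(q[1]+.5)/s,z)[:2]
    return P
E
python3 - <<'E'
from h import *
f=eyes.grab_frame("top"); P=fit(f,0)
own=np.array([[150,170],[-150,170],[-150,-170],[150,-170]])
W=np.array([P(q,60) for q in [(175,25),(82,458),(580,570),(662,133)]])
a=W-W.mean(0); 
th=np.arctan2((own[:,0]*a[:,1]-own[:,1]*a[:,0]).sum(),(own*a).sum())
c=W.mean(0); M=np.array([[np.cos(th),-np.sin(th)],[np.sin(th),np.cos(th)]])
print("ledge",c,np.degrees(th),"res",(W-c-own@M.T).round(1).tolist())
L=lambda w:((w-c)@M).round(1)
for n,q,z in [("p",(258,122),66),("p",(232,263),66),("p",(408,298),66),("p",(430,155),66),("h",(287,201),66),("h",(376,219),66),("piv",(59,437),74),("knob",(107,89),96),("vialcap",(285,58),102),("b",(270,293),66),("b",(445,335),66),("b",(242,437),66),("b",(418,475),66)]:
    w=P(q,z);print(n,w.round(1),L(w))
np.savez("ledge.npz",c=c,th=th)
E
```

```text
ledge [579.03368446 -35.7002572 ] -12.969477653290125 res [[-1.4, -0.8], [2.2, -6.2], [1.3, 2.7], [-2.1, 4.3]]
p [693.6  40.6] [ 94.5 100. ]
p [599.1  58.8] [-1.6 96.6]
p [574.6 -56.6] [  0.3 -21.4]
p [670.2 -73.5] [ 97.3 -16.3]
h [640.1  22. ] [46.6 70. ]
h [627.4 -36.6] [47.4 10. ]
piv [486.3 170.8] [-136.7  180.4]
knob [709.6 138.2] [ 88.2 198.7]
vialcap [727.7  22.7] [131.8  90.3]
b [579.  34.] [-15.7  68. ]
b [549.8 -80.4] [-18.4 -50.1]
b [485.   53.4] [-111.6   65.7]
b [458.8 -60.5] [-111.6  -51.1]
```

Measured against the given sizes: the pivot is at own (-137,180) and should be (-138,178). The bar angle is about 0.08 rad. The port plate's lead is about 70 mm short of the end, so it has to travel about 105 mm.

First I move over the ledge and turn to yaw 77 so the tool axes match the ledge axes.

Call:
send_rows --targets "-0.024 -0.013 0.003 0 0 4 0; -0.048 -0.026 0.006 0 0 8 0; -0.072 -0.040 0.009 0 0 12 0; -0.096 -0.053 0.012 0 0 16 0; -0.120 -0.066 0.014 0 0 20 0; -0.144 -0.079 0.016 0 0 24 0; -0.168 -0.092 0.019 0 0 28 0; -0.192 -0.106 0.022 0 0 32 0; -0.216 -0.119 0.024 0 0 36 0; -0.240 -0.132 0.027 0 0 40 0; -0.264 -0.145 0.030 0 0 43 0; -0.284 -0.156 0.032 0 0 43 0"

```text
time_s: 1.2
ee_pos: [390.3, 322.0, 181.6]
ee_rot: [-180.0, 0.0, 120.7]
force: [0.1, 0.2, 0.6]
gripper_width: 14.1
gripper_force: 0.0
```

```bash
cat >> h.py <<'E'
l=np.load("ledge.npz"); C=l["c"]; TH=float(l["th"])
def go(x,y,z,yaw=77.0):
    """tool-frame shift (m) and turn (deg) from measured pose to ledge-own (x,y), world z"""
    s=env.state(); Rt=R.from_euler("xyz",s["ee_rot"],degrees=True)
    c_,s_=np.cos(TH),np.sin(TH)
    w=np.array([C[0]+c_*x-s_*y,C[1]+s_*x+c_*y,z])
    G=R.from_euler("xyz",[180,0,yaw],degrees=True)
    o=np.array([[c_,s_],[-s_,c_]])@(s["ee_pos"][:2]-C)
    print("t",s["time_s"],"own",o.round(1),"z",s["ee_pos"][2].round(1),"rot",s["ee_rot"].round(2),"F",s["force"].round(1),"w",s["gripper_width"].round(1))
    print("shift",(Rt.inv().apply(w-s["ee_pos"])/1000).round(4),(Rt.inv()*G).as_rotvec(degrees=True).round(2))
E
python3 -c "
from h import *
go(10,135,150)"
```

```text
Traceback (most recent call last):
  File "h.py", line 31, in go
    print("t",s["time_s"],"own",o.round(1),"z",s["ee_pos"][2].round(1),"rot",s["ee_rot"].round(2),"F",s["force"].round(1),"w",s["gripper_width"].round(1))
                                                                                                                              ^^^^^^^^^^^^^^^^^^^^^^^^
AttributeError: 'float' object has no attribute 'round'
```

```bash
sed -i 's/s\["gripper_width"\].round(1)/s["gripper_width"]/' h.py; python3 -c "
from h import *
go(10,135,120)"
```

```text
t 1.2 own [-264.2  306.2] z 181.6 rot [-1.7998e+02  2.0000e-02  1.2072e+02] F [0.1 0.2 0.6] w 14.06900860775775
shift [-0.3132  0.08    0.0617] [-1.000e-02  3.000e-02  4.372e+01]
```

Call:
send_rows --targets "-0.031 0.008 0.006 0 0 5 0; -0.062 0.016 0.012 0 0 10 0; -0.094 0.024 0.018 0 0 15 0; -0.125 0.032 0.024 0 0 20 0; -0.157 0.040 0.030 0 0 25 0; -0.188 0.048 0.036 0 0 30 0; -0.219 0.056 0.042 0 0 35 0; -0.250 0.064 0.048 0 0 40 0; -0.282 0.072 0.055 0 0 43.7 0; -0.313 0.080 0.062 0 0 43.7 0; -0.313 0.080 0.062 0 0 43.7 0; -0.313 0.080 0.062 0 0 43.7 0"

```text
time_s: 2.2
ee_pos: [618.8, 94.6, 118.8]
ee_rot: [-179.9, 0.0, 77.0]
force: [0.1, 0.6, -0.4]
gripper_width: 0.2
gripper_force: 0.0
```

```bash
python3 - <<'E'
from h import *
go(10,135,69)
f=eyes.grab_frame("side")
cv2.imwrite("pics/s1.png",cv2.resize(f["image"][100:300,210:470],None,fx=3,fy=3,interpolation=cv2.INTER_CUBIC))
E
```

```text
t 2.2 own [  9.5 135.9] z 118.8 rot [-1.7989e+02  2.0000e-02  7.7010e+01] F [ 0.1  0.6 -0.4] w 0.21099032162987588
shift [-0.0009  0.0006  0.0498] [-0.11  0.02  0.01]
```

View pics/s1.png

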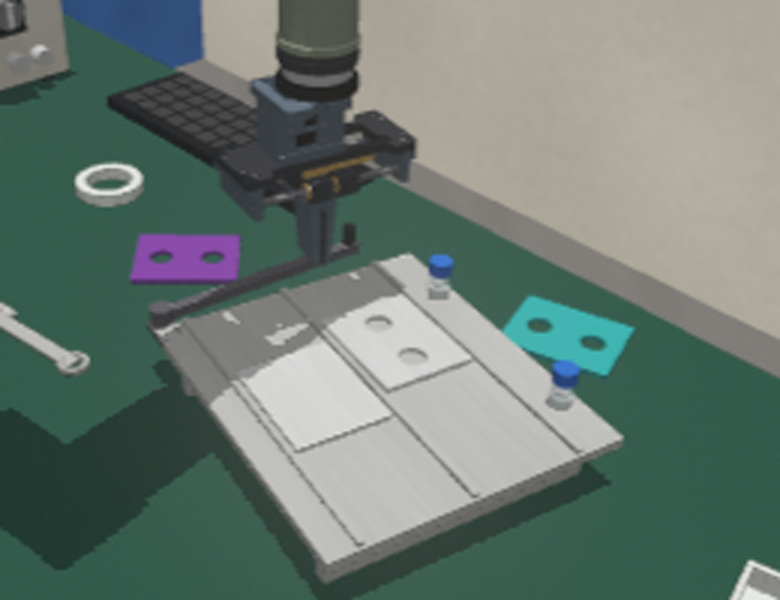

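The fingers hang over the far lane between the plate and the bar, and the lane floor there is clear. Next I descend.

Call:
send_rows --targets "-0.001 0 0.010 0 0 0 0; -0.001 0 0.020 0 0 0 0; -0.001 0 0.030 0 0 0 0; -0.001 0 0.040 0 0 0 0; -0.001 0 0.046 0 0 0 0; -0.001 0 0.049 0 0 0 0; -0.001 0 0.049 0 0 0 0; -0.001 0 0.049 0 0 0 0"

```text
time_s: 2.92
ee_pos: [618.4, 95.0, 70.9]
ee_rot: [180.0, -0.0, 77.2]
force: [0.8, -0.6, -0.0]
gripper_width: 0.1
gripper_force: 0.0
```

Call:
send_rows --targets "0.015 0 0 0 0 0 0; 0.026 0.001 0 0 0 0 0; 0.034 0.001 0 0 0 0 0; 0.044 0 0 0 0 0 0; 0.055 0 0 0 0 0 0; 0.066 -0.001 0 0 0 0 0; 0.077 -0.002 0 0 0 0 0; 0.088 -0.007 0 0 0 0 0; 0.099 -0.012 0 0 0 0 0; 0.110 -0.017 0 0 0 0 0; 0.120 -0.021 0 0 0 0 0; 0.130 -0.026 0 0 0 0 0"

```text
time_s: 3.92
ee_pos: [621.5, 228.5, 71.0]
ee_rot: [-180.0, 0.0, 77.2]
force: [0.4, -0.1, 0.2]
gripper_width: 0.7
gripper_force: 0.3
```

```bash
python3 - <<'E'
from h import *
go(-15.7,265.5,69)
f=eyes.grab_frame("top")
cv2.imwrite("pics/t2.png",cv2.resize(f["image"][110:280,190:410],None,fx=3.5,fy=3.5,interpolation=cv2.INTER_CUBIC))
E
```

```text
t 3.9167 own [-17.9 267. ] z 71.0 rot [-180.      0.     77.17] F [ 0.4 -0.1  0.2] w 0.6670296435372912
shift [-0.0015  0.0022  0.002 ] [-0.    0.    0.17]
```

View pics/t2.png

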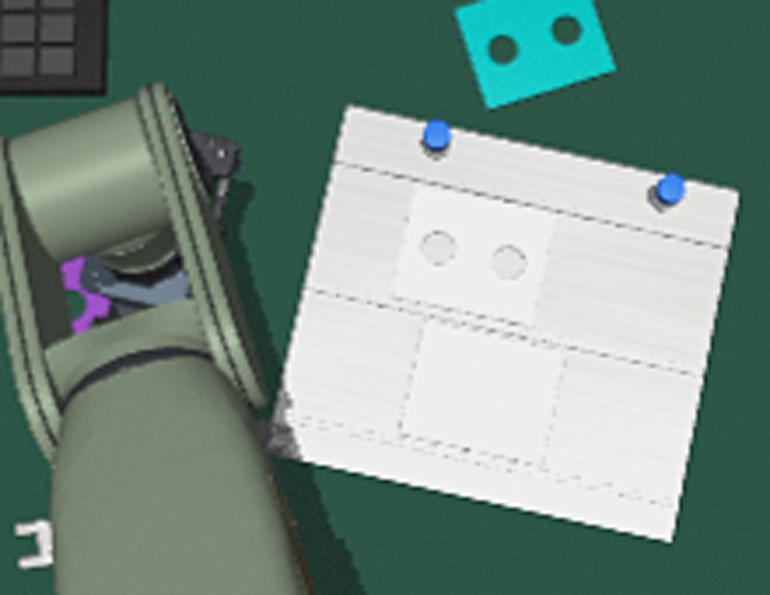

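The bar has left the ledge end. It is hidden under the wrist, with the finger at (165,280). I continue the arc.

Call:
send_rows --targets "0.010 -0.011 0.001 0 0 0 0; 0.020 -0.022 0.002 0 0 0 0; 0.030 -0.033 0.003 0 0 0 0; 0.040 -0.044 0.003 0 0 0 0; 0.045 -0.054 0.003 0 0 0 0; 0.049 -0.064 0.003 0 0 0 0; 0.053 -0.073 0.003 0 0 0 0; 0.056 -0.080 0.003 0 0 0 0; 0.058 -0.087 0.003 0 0 0 0; 0.059 -0.092 0.003 0 0 0 0; 0.060 -0.096 0.003 0 0 0 0; 0.060 -0.098 0.003 0 0 0 0"

```text
time_s: 4.97
ee_pos: [539.3, 307.9, 68.0]
ee_rot: [180.0, -0.0, 77.2]
force: [1.0, 0.0, -0.2]
gripper_width: 0.5
gripper_force: 0.2
```

Call:
send_rows --targets "0 -0.002 0 0 0 0 0; 0 -0.004 0 0 0 0 0; 0 -0.006 0 0 0 0 0; 0 -0.008 0 0 0 0 0; 0 -0.008 0 0 0 0 0"

```text
time_s: 5.38
ee_pos: [531.5, 309.4, 67.9]
ee_rot: [-180.0, 0.0, 77.1]
force: [0.0, -0.6, 0.5]
gripper_width: -0.1
gripper_force: 0.0
```

```bash
python3 - <<'E'
from h import *
go(-122.3,326.6,69)
E
```

```text
t 5.3833 own [-123.8  325.6] z 67.9 rot [-1.7998e+02  1.0000e-02  7.7150e+01] F [ 0.  -0.6  0.5] w -0.10904327455875981
shift [ 0.001   0.0015 -0.0011] [-0.02  0.01  0.15]
```

```bash
python3 - <<'E'
from h import *
f=eyes.grab_frame("side")
cv2.imwrite("pics/s2.png",cv2.resize(f["image"][100:250,180:380],None,fx=4,fy=4,interpolation=cv2.INTER_CUBIC))
def w(x,y,z):
    c_,s_=np.cos(TH),np.sin(TH); return [C[0]+c_*x-s_*y,C[1]+s_*x+c_*y,z]
for a in(1.4,1.5,1.6):
    u,v=px(f,w(-138+228*np.cos(a),178+228*np.sin(a),96)); print(a,(u-180)*4,(v-100)*4)
E
```

```text
1.4 269.5634870255316 241.74896009401414
1.5 242.86665371768515 246.47266027716046
1.6 216.58559983821146 252.48508828607817
```

View pics/s2.png

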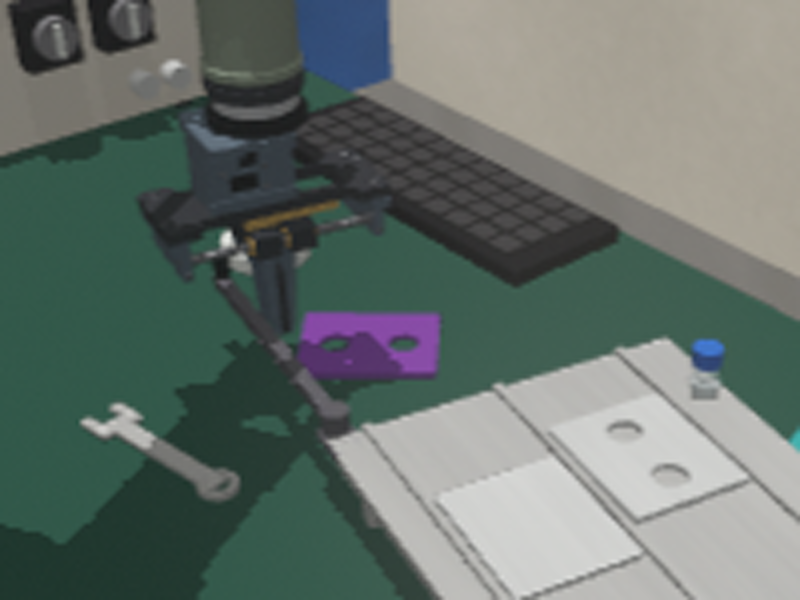

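The knob top is at crop (220,256), which gives an angle of about 1.58 rad. I nudge gently until the stop is felt.

Call:
send_rows --targets "0 -0.001 0 0 0 0 0; 0 -0.002 0 0 0 0 0; 0 -0.003 0 0 0 0 0; 0 -0.004 0 0 0 0 0; 0 -0.004 0 0 0 0 0; 0 -0.004 0 0 0 0 0"

```text
time_s: 5.93
ee_pos: [530.1, 309.9, 68.1]
ee_rot: [179.7, -0.0, 77.2]
force: [4.9, -1.9, -3.3]
gripper_width: 0.0
gripper_force: 3.0
```

A force of 5 N with the motion halted means the bar is at its stop. I back off, rise and cross to behind the port plate with the fingers parted, for a two-point push.

Call:
send_rows --targets "0 0.012 0 0 0 0 0; 0 0.026 0 0 0 0 0; 0 0.030 -0.025 0 0 0 0; 0 0.030 -0.050 0 0 0 0; 0 0.030 -0.075 0 0 0 0; -0.020 0.040 -0.085 0 0 0 0; -0.050 0.050 -0.085 0 0 0 0; -0.082 0.062 -0.085 0 0 0 20; -0.115 0.074 -0.085 0 0 0 45; -0.150 0.085 -0.085 0 0 0 45; -0.185 0.096 -0.085 0 0 0 45; -0.215 0.106 -0.085 0 0 0 45"

```text
time_s: 6.93
ee_pos: [583.3, 75.0, 153.0]
ee_rot: [-179.9, -0.0, 77.1]
force: [0.7, -0.1, 0.9]
gripper_width: 30.9
gripper_force: 0.0
```

Call:
send_rows --targets "-0.030 0.011 0 0 0 0 45; -0.060 0.022 0 0 0 0 45; -0.090 0.034 0 0 0 0 45; -0.120 0.045 0 0 0 0 45; -0.150 0.056 0 0 0 0 45; -0.165 0.064 0 0 0 0 45; -0.175 0.067 0 0 0 0 45; -0.175 0.067 0 0 0 0 45; -0.175 0.067 0 0 0 0 45; -0.175 0.067 0 0 0 0 45"

```text
time_s: 7.77
ee_pos: [609.6, -107.1, 152.8]
ee_rot: [-180.0, -0.1, 77.2]
force: [0.3, 0.8, -0.6]
gripper_width: 41.1
gripper_force: 0.0
```

```bash
python3 - <<'E'
from h import *
go(47,-65,62)
E
```

```text
t 7.7667 own [ 45.8 -62.7] z 152.8 rot [-1.7995e+02 -5.0000e-02  7.7200e+01] F [ 0.3  0.8 -0.6] w 41.066147143032566
shift [-0.0023  0.0012  0.0908] [-0.05 -0.05  0.2 ]
```

Call:
send_rows --targets "-0.002 0.001 0.025 0 0 0.2 45; -0.002 0.001 0.050 0 0 0.2 45; -0.002 0.001 0.070 0 0 0.2 45; -0.002 0.001 0.080 0 0 0.2 45; -0.002 0.001 0.085 0 0 0.2 45; -0.002 0.001 0.088 0 0 0.2 45; -0.002 0.001 0.090 0 0 0.2 45; -0.002 0.001 0.090 0 0 0.2 45; -0.002 0.001 0.090 0 0 0.2 45"

```text
time_s: 8.52
ee_pos: [611.1, -110.5, 64.0]
ee_rot: [179.9, -0.0, 77.0]
force: [0.5, -0.5, 0.1]
gripper_width: 40.8
gripper_force: 0.0
```

```bash
python3 - <<'E'
from h import *
go(47,-36,62)
f=eyes.grab_frame("side")
cv2.imwrite("pics/s3.png",cv2.resize(f["image"][150:300,270:470],None,fx=4,fy=4,interpolation=cv2.INTER_CUBIC))
E
```

```text
t 8.5167 own [ 48.1 -65.7] z 64.0 rot [ 1.7989e+02 -1.0000e-02  7.6960e+01] F [ 0.5 -0.5  0.1] w 40.83557349824308
shift [ 0.0297 -0.0011  0.002 ] [ 0.11 -0.01 -0.04]
```

View pics/s3.png

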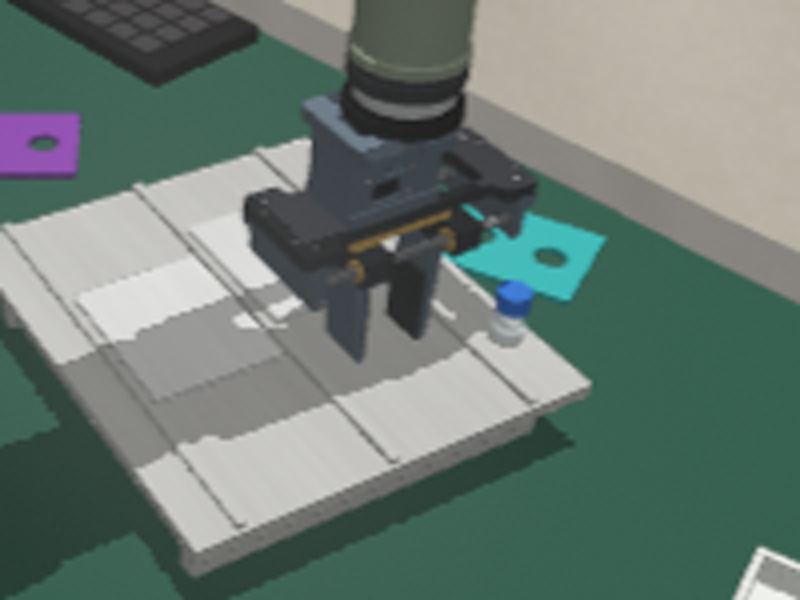

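The two fingers stand in the far lane behind the plate, the near tip at (362,355) and clear of the ribs, and the vial is clear. I lower 2 mm and push to just short of the goal.

Call:
send_rows --targets "0 -0.001 0.001 0 0 0 45; 0 -0.001 0.002 0 0 0 45; 0.008 -0.001 0.002 0 0 0 45; 0.016 -0.001 0.002 0 0 0 45; 0.022 -0.001 0.002 0 0 0 45; 0.026 -0.001 0.002 0 0 0 45; 0.030 -0.001 0.002 0 0 0 45; 0.034 -0.001 0.002 0 0 0 45; 0.039 -0.001 0.002 0 0 0 45; 0.044 -0.001 0.002 0 0 0 45; 0.050 -0.001 0.002 0 0 0 45; 0.056 -0.001 0.002 0 0 0 45"

```text
time_s: 9.57
ee_pos: [622.2, -55.3, 61.0]
ee_rot: [180.0, -0.0, 76.9]
force: [0.1, -1.1, -0.4]
gripper_width: 41.4
gripper_force: 0.6
```

Call:
send_rows --targets "0.006 0 0 0 0 0 45; 0.012 0 0 0 0 0 45; 0.018 0 0 0 0 0 45; 0.024 0 0 0 0 0 45; 0.030 0 0 0 0 0 45; 0.036 0 0 0 0 0 45; 0.042 0 0 0 0 0 45; 0.048 0 0 0 0 0 45; 0.053 0 0 0 0 0 45; 0.057 0 0 0 0 0 45; 0.060 0 0 0 0 0 45; 0.062 0 0 0 0 0 45"

```text
time_s: 10.57
ee_pos: [636.2, 5.0, 60.9]
ee_rot: [-180.0, -0.0, 77.0]
force: [0.6, -1.3, 0.3]
gripper_width: 41.0
gripper_force: 0.7
```

```bash
python3 - <<'E'
from h import *
go(47,69,62)
f=eyes.grab_frame("top")
im=cv2.resize(f["image"][135:270,250:410],None,fx=4.4,fy=4.4,interpolation=cv2.INTER_CUBIC).astype(float)
cv2.imwrite("pics/t3.png",(255*(im/255)**2).astype(np.uint8))
E
```

```text
t 10.5667 own [46.5 52.5] z 60.9 rot [-180.     -0.     76.97] F [ 0.6 -1.3  0.3] w 40.98953113184708
shift [ 0.0165  0.0004 -0.0011] [-0.   -0.   -0.03]
```

View pics/t3.png

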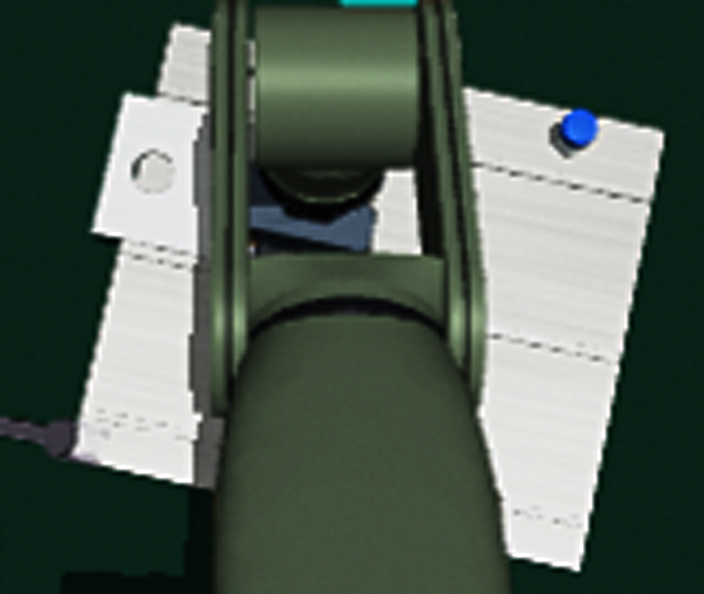

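The plate's leading corners are at crop (125,92) and (93,232), already past the ledge edge. The edge runs through (175,25) and (121,243).

```bash
python3 - <<'E'
from h import *
f=eyes.grab_frame("top"); P=fit(f,0)
c_,s_=np.cos(TH),np.sin(TH); L=lambda w: np.array([[c_,s_],[-s_,c_]])@(w-C)
for q,z in[((125,92),66),((93,232),66),((153,171),66),((175,25),60),((160,90),60),((121,243),60),((82,458),60)]: print(q,L(P(q,z)).round(1))
E
```

```text
(125, 92) [ 95.3 190.6]
(93, 232) [ -1.  190.1]
(153, 171) [ 47.2 160.7]
(175, 25) [148.8 168.9]
(160, 90) [103.  168.9]
(121, 243) [ -3.4 171.2]
(82, 458) [-146.5  164.4]
```

The overhang is about 21 mm, so I push 14.5 mm more.

Call:
send_rows --targets "0.003 0 0 0 0 0 45; 0.006 0 0 0 0 0 45; 0.009 0 0 0 0 0 45; 0.011 0 0 0 0 0 45; 0.013 0 0 0 0 0 45; 0.0145 0 0 0 0 0 45; 0.0145 0 0 0 0 0 45; 0.0145 0 0 0 0 0 45"

```text
time_s: 11.33
ee_pos: [639.5, 19.1, 61.0]
ee_rot: [180.0, -0.0, 77.0]
force: [0.3, -0.1, -0.0]
gripper_width: 41.0
gripper_force: 0.0
```

Call:
send_rows --targets "-0.005 0 0 0 0 0 45; -0.015 0 0 0 0 0 45; -0.025 0 0 0 0 0 45; -0.030 0 -0.020 0 0 0 45; -0.030 0 -0.050 0 0 0 45; -0.035 0 -0.085 0 0 0 45; -0.060 0 -0.110 0 0 0 45; -0.100 0 -0.110 0 0 0 45; -0.140 0 -0.110 0 0 0 45; -0.180 0 -0.110 0 0 0 45; -0.210 0 -0.110 0 0 0 45; -0.210 0 -0.110 0 0 0 45"

```text
time_s: 12.33
ee_pos: [589.9, -192.3, 171.0]
ee_rot: [180.0, 0.2, 76.6]
force: [1.0, 0.7, 0.7]
gripper_width: 41.1
gripper_force: 0.0
```

```bash
python3 - <<'E'
from h import *
go(47,69,62)
f=eyes.grab_frame("top")
im=cv2.resize(f["image"][135:270,190:350],None,fx=4.4,fy=4.4,interpolation=cv2.INTER_CUBIC).astype(float)
cv2.imwrite("pics/t4.png",(255*(im/255)**2).astype(np.uint8))
E
```

```text
t 12.3333 own [  45.7 -150.2] z 171.0 rot [1.7999e+02 1.7000e-01 7.6610e+01] F [1.  0.7 0.7] w 41.1351520416208
shift [ 0.2195 -0.0003  0.1084] [ 0.01  0.17 -0.39]
```

View pics/t4.png

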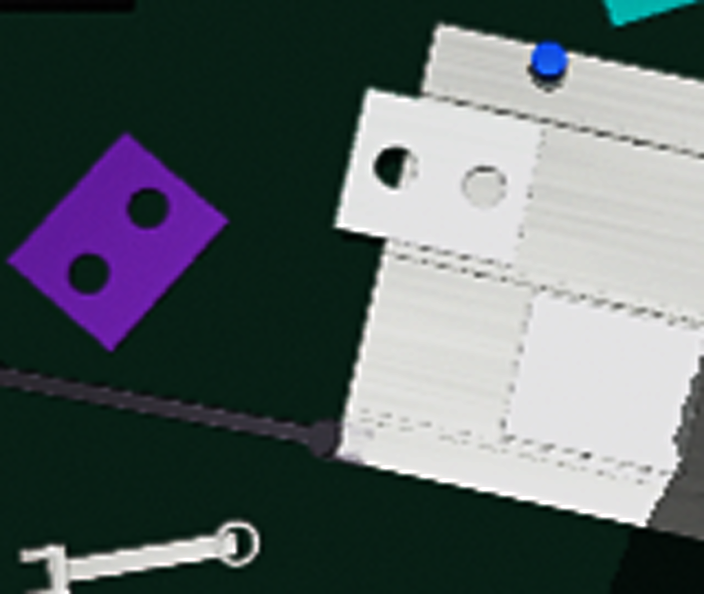

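The picture shows the plate's lead corners at crop (368,90) and (336,227). The ledge edge is at (437,25) and (384,243), and the bar lies fully out along its stop. The plate is flat and square in its lane.

```bash
python3 - <<'E'
from h import *
f=eyes.grab_frame("top"); P=fit(f,0,190)
c_,s_=np.cos(TH),np.sin(TH); L=lambda w: np.array([[c_,s_],[-s_,c_]])@(w-C)
for q,z in[((368,90),66),((336,227),66),((395,167),66),((485,186),66),((437,25),60),((423,91),60),((384,243),60),((323,438),74),((5,378),74)]: print(q,L(P(q,z)).round(1))
E
```

```text
(368, 90) [ 93.6 204.5]
(336, 227) [ -0.7 204.3]
(395, 167) [ 46.7 175.5]
(485, 186) [ 47.  114.7]
(437, 25) [148.5 170.2]
(423, 91) [102.2 169.4]
(384, 243) [ -3.5 171.9]
(323, 438) [-137.3  180.3]
(5, 378) [-142.7  387.8]
```

The overhang is about 34.5 mm and the bar is at about 1.60 rad, so I hand in.

```bash
python3 -c "
from workcell import env
print(env.job_done())"
```

```text
the job is handed in; nothing more can be done
None
```

The job is handed in at about 12.5 s: the stop bar is at its outer stop (about 1.60 rad), and the port plate lies flat in the far lane, sticking out about 34.5 mm past the open end. The blank plate was not touched, and the robot is clear of everything.

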